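Load a filter slide under the stage clips and index the rotary stage to the reading hole

TASK

Load the orange-tabbed slide carrier into the rotary stage: slide it ridge end first along the guide channel, under the two spring clips, until it is fully home against the stop and the clips have snapped down behind its ridge. Then pull up the red index plunger, turn the stage to the next hole, the one with the green collar, and release the plunger so that its pin drops in and locks the stage there. Leave the blue-tabbed carrier where it lies.

Things in the scene. Friction and masses are not known exactly. Their poses are not given: they have to be found in the camera images.
- index_base: fixed grey round base, 244 mm across, 12 mm high, carrying a steel index ring 234 mm across (top 26 mm above the worktop). Origin: centre of the underside, on the vertical stage axis; z up. Place and yaw vary. The ring has 8 holes, 10 mm wide, every 45 degrees on a 105 mm radius; the plunger starts in the one on the base's -x side.
- turntable (a joint): angle of the aluminium turntable (170 mm across, top 34 mm above the worktop) about the upright stage axis, rad; 0 at the start, positive counter-clockwise from above, limits +-1.75. Free (0.06 N m friction) while the plunger is pulled; locked with 0.01 rad of play when its pin is in a hole. The next holes are at +0.785 and -0.785.
- seat (a point): on the turntable's top, 34 mm above the worktop, 20 mm from the stage axis: here lies the carrier's origin when home. Turns with the turntable. z up, y along the channel in the loading direction, plunger toward -x. Rails 34 mm apart inside, 4.5 mm high, y = -13 to +36 mm, with a flared mouth to y = -27 mm (46 mm wide there); stop at y = +36, clip tips at y = +15 mm; floor at z = 0.
- plunger (a joint): lift of the spring plunger, m: 0 seated, its pin 8 mm deep in a hole; above 0.008 the pin is clear of the ring; 0.016 is its stop. The spring pulls down with about 4 N seated, 10 N at full lift. Let go between holes, the pin rests on the ring at 0.008 and drops in when turned over a hole.
- knob (a point): grip centre of the red plunger knob (26 mm diameter, 27 mm high, axis upright), 11 mm below its top, 16 mm above its underside; 76 mm above the worktop when seated. Turns with the turntable, 105 mm from the stage axis, which lies toward this point's +x. Below the knob: a barrel 19 mm across on an arm whose top is 42 mm above the worktop.
- pin_tip (a point): lower end of the plunger pin (8 mm diameter, rounded), straight under the knob; 18 mm above the worktop when seated.
- collar_green: green flat collar, 23 mm across, 1.5 mm high, round the index hole to be used (the reading station): one of the two next to the plunger's first hole, +45 or -45 degrees round the stage axis. Origin: the centre of the hole, at the ring's top.
- collar_white: white collar of the same size round the other neighbouring hole, not to be used.
- carrier_orange: black slide carrier with orange window and orange finger tab, about 60 g, flat on the worktop: 32 mm wide (x), 72 mm long (y), 4 mm thick. Origin: centre of the underside; z up. Leading end (+y): nose sloping from 1 mm at y = +36 mm up to a ridge 6 mm high at y = +26.5, down to 4 mm at y = +21. Tab centred at y = -24 mm: 10 mm thick (x), 22 mm long (y), top 40 mm above the underside.
- carrier_blue: the same carrier with a blue window and blue tab; to be left alone.
- clip_left (a joint): angle of the spring clip on the plunger's side of the channel, rad: 0 when nothing is under it (tip 3 mm above the channel floor), about 0.035 snapped down on a carrier that is home, about 0.10 while it rides over the ridge. About 2 N at its tip; polished, so the carrier needs only 5 to 10 N of push.
- clip_right (a joint): the same for the clip on the far side.
Not all that is in view belongs to the job. What is shaped like the carrier_orange but white or yellow is not meant.

How it is judged:
On the way, in this order (a step that is already met when the one before it is completed fails the run):
1. the orange carrier is home under both snapped-down clips, while the stage is still locked in its first hole (y of carrier_orange in the frame of seat between -0.004 and 0.003 m and x of carrier_orange in the frame of seat between -0.003 and 0.003 m and z of carrier_orange in the frame of seat below 0.002 m and angle between the y axis of carrier_orange and the y axis of seat, either way round below 0.1 rad and value of joint clip_left between 0.012 and 0.065 rad and value of joint clip_right between 0.012 and 0.065 rad and value of joint plunger below 0.002 m and value of joint turntable between -0.04 and 0.04 rad), for 0.2 s.
2. the plunger is pulled clear of the ring (value of joint plunger above 0.007 m), for 0.1 s.
At the end, for the whole second after the job is handed in: plunger seated (lift under 2 mm) in the green-collared hole, pin within 4 mm of its centre; orange carrier flat in the channel, within 4 mm of the stop and 3 mm of the centre line, both clips snapped down on it (0.012 to 0.065 rad); blue carrier within 20 mm of its start (y of carrier_orange in the frame of seat between -0.004 and 0.003 m and x of carrier_orange in the frame of seat between -0.003 and 0.003 m and z of carrier_orange in the frame of seat below 0.002 m and angle between the y axis of carrier_orange and the y axis of seat, either way round below 0.1 rad and value of joint clip_left between 0.012 and 0.065 rad and value of joint clip_right between 0.012 and 0.065 rad and value of joint plunger below 0.002 m and horizontal distance between pin_tip and collar_green below 0.004 m and distance of carrier_blue from where it was at the start of the episode below 0.02 m); the robot touches nothing.
It fails at once if the blue carrier is moved by more than 20 mm (distance of carrier_blue from where it was at the start of the episode above 0.02 m).
It also fails if it takes over 48 s, if anything falls off the work surface, if the arm or the gripper's body presses on something with over 40 N, if the wrist force passes 120 N, or if a joint passes its speed limit or range.

ROBOT

A 6-joint arm with a two-finger parallel gripper is mounted at the origin on a cart in front of the work surface, level with it; the furniture and walls round the work are solid. World frame = base frame: x ahead of the robot, y to its left, z up, the work surface at z = 0. Lengths are in m, angles in rad, forces in N, time in s.
With the tool pointing down it reaches from about 0.225 to 0.875 m from the base axis. Payload 3.4 kg.
Tool frame: the origin (TCP) lies at the very end of the fingers, on their centre line; the grasp point (between the pads) lies 19 mm behind it (manip.grasp_offset is the distance from the TCP to the grasp point, in m); x points along the fingers, y is the direction in which the jaws open and shut, and the axes are right-handed (so a half turn about x gives the same grasp; the last joint's range is limited). The gripper opens to 85 mm and grips with 20 to 120 N. Pads are 22 mm wide; open, the fingers measure 114 mm over their backs; the gripper's body (76 mm by 85 mm) begins 54 mm behind the grasp point. The pads swing forward as they close: fully open they stand 13 mm farther back than shut.
Start: joints at [1.165, 0.276, 1.505, -0, 1.361, -0.121], TCP at [0.162, 0.552, 0.231] pointing down, gripper open.
Joint ranges: [-2.89, 2.89], [-0.75, 2.08], [0.22, 2.7], [-1.18, 4.32], [0.11, 2.71], [-2.7, 2.7]. Speed limits (rad/s): [2.57, 2.57, 3.14, 3.14, 3.14, 3.14].

INTERFACE

Orientations are given as a unit quaternion [w, x, y, z].
In Python, from rig import manip gives the robot as it stands.
- The arm moves only by the tool step_arm, never from a script. Its argument "increments" is a list of rows, each an object with "grip": the opening, from 0 (shut) to 1 (fully open); "delta_pos": the shift along the world's x, y, z in m, a list of three; "twist": the turn about the world's z in degrees. A call has 1 to 10 rows; each row shifts and turns the commanded pose from where the row before left it; what a row does not reach is not made up. A row lasts 1/12 s, in which the tool goes at most 41.7 mm and 7.16 degrees, less where a joint would pass 70% of its speed; a pose out of reach is approached as far as the arm can. A call with a gripper value outside its range is refused whole. The fingers move at their own pace and stop on an object; "force" is the grip in N (left out, the last holds). Time passes only in rows, so rows that do not move let the fingers close. It gives the time, the measured TCP pose, the force and the opening at its end, in the units of the state.
- manip.get_state(): the state, without advancing time (a new reading comes with each control period).
- manip.get_image(name): name is "side" or "top" or "wrist"; returns a dict with "img" (480x640x3 uint8, red, green, blue), "fx", "fy", "cx", "cy" (pixels), "D" ([k1, k2, p1, p2, k3] as OpenCV has them; the pictures are not rectified), "rvec" (rotation vector, rad) and "tvec" (3), from world to camera coordinates, as OpenCV has them; the wrist camera has in their place "mount" (4x4, takes a point from camera to tool coordinates, whose origin is the TCP and whose axes are the tool frame's). Camera axes: x right, y down, z forward; pixel columns grow to the right and rows downward; lengths in m; the calibration is good to about 2 mm. A picture is of the moment at which its call begins: read the wrist's pose just before it. There is no depth.
- manip.sign_off(): hands the job in, once; it reports no verdict.
The state is a dict: "clock": time; "qpos": joint angles; "qd": joint speeds; "effort": joint torques, N m; "position": TCP position; "ee_rot": TCP orientation; "contact_force": force on the tool from outside, world axes, zero at the start; "moment": the same for the moment, N m; "width": finger opening in m.
Only numpy, scipy, OpenCV 4.12 (cv2) and the standard library are available. Lean on these libraries where they do the work, as an engineer would, in place of code of your own. Each camera call takes 0.05 s, during which the arm holds its last target. There are 200 camera calls.

## Working session

There is one attempt and no reset: what is moved stays moved. The work goes in short steps, Python scripts to look and compute and a tool call to move; the robot and the scene stay as the last step left them, time stands still between calls to the robot, and variables do not carry over. Pictures are saved under pics/ and viewed, about 8 in all and at most 12, crops included, and the job is handed in when it is done.

Besides the shell and the picture viewer there is one more tool, called after "Call:" in YAML: its name, and indented under it one key for each argument. step_arm: Moves the arm, as the interface text tells. Its arguments: {"type":"object","properties":{"increments":{"type":"array"},"force":{"type":"number"}},"required":["increments"]}

```bash
ls; mkdir -p pics; cat > h.py <<'E'
import numpy as np, cv2, json
from scipy.spatial.transform import Rotation as R
from rig import manip
def grab(name, fn=None):
    s=manip.get_state(); d=manip.get_image(name)
    K=np.array([[d['fx'],0,d['cx']],[0,d['fy'],d['cy']],[0,0,1.]])
    D=np.array(d['D'],float)
    if 'mount' in d:
        q=s['ee_rot']; T=np.eye(4); T[:3,:3]=R.from_quat([q[1],q[2],q[3],q[0]]).as_matrix(); T[:3,3]=s['position']
        W=np.linalg.inv(T@np.array(d['mount'])); Rm,t=W[:3,:3],W[:3,3]
    else:
        Rm=cv2.Rodrigues(np.array(d['rvec'],float))[0]; t=np.array(d['tvec'],float).ravel()
    if fn: 
        cv2.imwrite(f'pics/{fn}.png',d['img'][:,:,::-1]); np.savez(f'pics/{fn}.npz',K=K,D=D,R=Rm,t=t)
    return d['img'],K,D,Rm,t
def load(fn):
    z=np.load(f'pics/{fn}.npz'); return cv2.imread(f'pics/{fn}.png')[:,:,::-1],z['K'],z['D'],z['R'],z['t']
def px2w(c,uv,z):
    _,K,D,Rm,t=c
    p=cv2.undistortPoints(np.array(uv,float).reshape(-1,1,2),K,D).reshape(-1,2)
    r=np.c_[p,np.ones(len(p))]@Rm; o=-Rm.T@t
    return o+r*((np.asarray(z)-o[2])/r[:,2])[:,None]
def w2px(c,P):
    _,K,D,Rm,t=c
    return cv2.projectPoints(np.array(P,float).reshape(-1,3),cv2.Rodrigues(Rm)[0],t,K,D)[0].reshape(-1,2)
E
python3 - <<'E'
from h import *
print(manip.get_state())
a=grab('top','top0');b=grab('side','side0')
E
```

```text
pics
{'clock': 0.0, 'qpos': array([ 1.16501025e+00,  2.76626212e-01,  1.50616464e+00,  3.51634521e-05,
        1.36070087e+00, -1.20955071e-01]), 'qd': array([ 4.89203398e-04, -1.15590762e-03,  6.26551756e-05,  9.50600337e-04,
       -1.22249114e-03, -8.43773023e-06]), 'effort': array([-9.81213743e-04, -4.16782308e+01, -2.45804322e+01, -4.37184708e-04,
        1.11668551e-02,  1.93038971e-06]), 'position': array([0.16132556, 0.55134167, 0.23040936]), 'ee_rot': array([ 0.69976084,  0.09972033,  0.70013391, -0.10101054]), 'contact_force': array([-0.13245629, -0.40106487, -0.32943364]), 'moment': array([-0.02189136,  0.01478216,  0.04341633]), 'width': 0.0855791416143326}
```

View pics/top0.png

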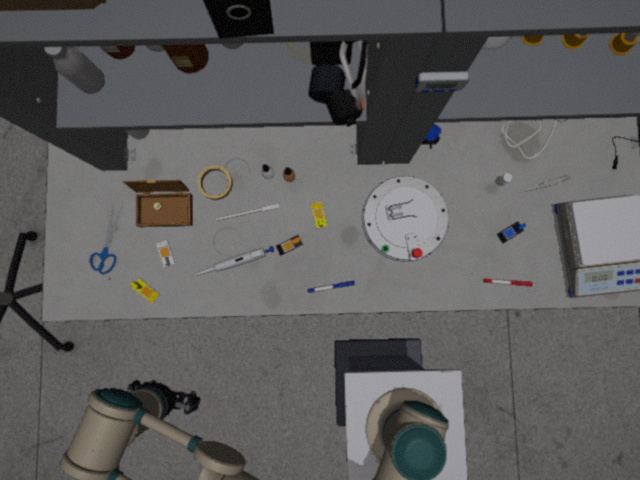

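View pics/side0.png

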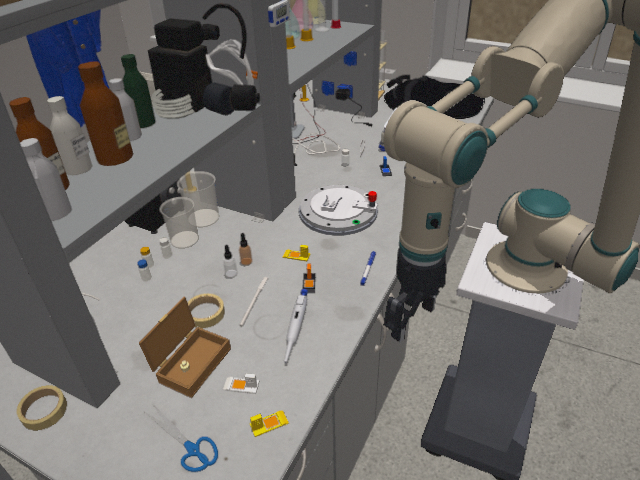

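Candidates in the top view: black with orange at (289,245), which is my choice; yellow at (319,214) and (146,290); white at (165,253); black with blue at (511,232). The stage is near (405,218), the red knob at (417,253) and the green collar at (385,248). I'll check the choice in one enlarged crop.

```bash
python3 - <<'E'
from h import *
a=load('top0'); im=a[0]
c1=cv2.resize(im[170:275,355:460],(420,420),interpolation=cv2.INTER_CUBIC)
c2=cv2.resize(im[222:267,268:313],(360,360),interpolation=cv2.INTER_CUBIC)
o=np.zeros((420,790,3),np.uint8);o[:,:420]=c1;o[:360,425:785]=c2
cv2.imwrite('pics/crop0.png',o[:,:,::-1])
print(px2w(a,[[405,218]],0.03),px2w(a,[[289,245]],0.004),px2w(a,[[417,253]],.087),px2w(a,[[385,248]],.027),px2w(a,[[511,232]],.004))
E
```

```text
[[ 0.56725724 -0.01993563  0.03      ]] [[0.50278237 0.30449506 0.004     ]] [[ 0.46527551 -0.03853408  0.087     ]] [[0.48559455 0.03823358 0.027     ]] [[ 0.5236464  -0.31929031  0.004     ]]
```

View pics/crop0.png

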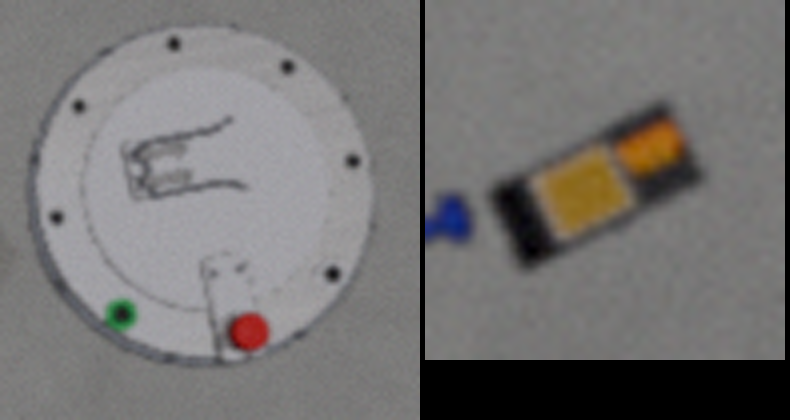

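```bash
python3 - <<'E'
from h import *
a=load('top0'); 
s=manip.get_state();q=s['ee_rot'];M=R.from_quat([q[1],q[2],q[3],q[0]]).as_matrix();print(M.round(3))
d=manip.get_image('wrist');print(np.array(d['mount']).round(3),d['fx'])
# carrier outline corners (crop/8 + offset), tab side & ridge side
f=lambda p:np.array(p)/8+[268-425/8,222]
P=px2w(a,[f(p) for p in [(492,190),(525,268),(703,180),(668,100)]],[.005,.005,.004,.004]);print(P)
y=(P[0]+P[1]-P[2]-P[3])/2;print('car ydir deg',np.degrees(np.arctan2(y[1],y[0])),np.linalg.norm(y),P.mean(0))
g=lambda p:np.array(p)/4+[355,170]
H=px2w(a,[g(p) for p in [(174,43),(288,67),(352,160),(333,273),(122,314),(56,217),(79,106)]],.026);print(H)
Q=np.c_[2*H[:,:2],np.ones(7)];b=(H[:,:2]**2).sum(1);r=np.linalg.lstsq(Q,b,rcond=None)[0];print('centre',r[:2],np.sqrt(r[2]+r[:2]@r[:2]))
print(np.degrees(np.arctan2(H[:,1]-r[1],H[:,0]-r[0])))
print('rails',px2w(a,[g(p) for p in [(130,150),(140,198),(232,120),(245,186)]],.036))
E
```

```text
[[-0.001  0.281  0.96 ]
 [-0.002  0.96  -0.281]
 [-1.    -0.002 -0.   ]]
[[-0.    -0.298  0.954 -0.144]
 [ 1.    -0.001  0.     0.001]
 [ 0.001  0.954  0.298 -0.076]
 [ 0.     0.     0.     1.   ]] 425.075554416801
[[0.50147931 0.33982654 0.005     ]
 [0.47381008 0.3286733  0.005     ]
 [0.50320885 0.26590207 0.004     ]
 [0.531759   0.27764409 0.004     ]]
car ydir deg 115.52935917057542 0.0692440235021954 [0.50256431 0.3030115  0.0045    ]
[[ 0.67358707 -0.00683003  0.026     ]
 [ 0.65443387 -0.08571485  0.026     ]
 [ 0.58757052 -0.12703002  0.026     ]
 [ 0.50898486 -0.10991668  0.026     ]
 [ 0.4842595   0.03679249  0.026     ]
 [ 0.55287649  0.07995586  0.026     ]
 [ 0.63056545  0.06122451  0.026     ]]
centre [ 0.56967085 -0.0238971 ] 0.10497256556682318
[   9.32692291  -36.10330712  -80.15387155 -125.20260219  144.60405834
   99.18594518   54.42069425]
rails [[ 0.59693863  0.02809196  0.036     ]
 [ 0.56328724  0.02249521  0.036     ]
 [ 0.61612813 -0.04323274  0.036     ]
 [ 0.56978408 -0.05015062  0.036     ]]
```

The stage yaw is about 9.4°, with its centre near (0.570,-0.024). The seat is at about (0.589,-0.021) and loads along 99.4°. The green hole is at −45°. The orange carrier, window and tab confirmed in the crop, lies at about (0.503,0.303) with y along 115.5°. I'll move above its tab.

Call:
step_arm:
  increments:
    - {"grip":1,"delta_pos":[0.03,-0.022,0],"twist":-5}
    - {"grip":1,"delta_pos":[0.03,-0.022,0],"twist":-5}
    - {"grip":1,"delta_pos":[0.03,-0.022,-0.01],"twist":-5}
    - {"grip":1,"delta_pos":[0.03,-0.022,-0.01],"twist":-5}
    - {"grip":1,"delta_pos":[0.03,-0.022,-0.01],"twist":-5}
    - {"grip":1,"delta_pos":[0.03,-0.022,-0.01],"twist":-5}
    - {"grip":1,"delta_pos":[0.03,-0.022,-0.01],"twist":-5}
    - {"grip":1,"delta_pos":[0.03,-0.022,-0.01],"twist":-5}
    - {"grip":1,"delta_pos":[0.03,-0.022,-0.01],"twist":-5}
    - {"grip":1,"delta_pos":[0.03,-0.022,0],"twist":-3}

```text
clock: 0.98
position: [0.4614, 0.3297, 0.159]
ee_rot: [0.597, 0.376, 0.599, -0.379]
contact_force: [0.1, 0.7, -0.7]
width: 0.0854
```

Call:
step_arm:
  increments:
    - {"grip":0.7,"delta_pos":[0.026,-0.025,0],"twist":0}
    - {"grip":0.7,"delta_pos":[0.026,-0.025,0],"twist":0}
    - {"grip":0.6,"delta_pos":[0,0,0],"twist":0}
    - {"grip":0.6,"delta_pos":[0,0,0],"twist":0}

```text
clock: 1.32
position: [0.5147, 0.2804, 0.1607]
ee_rot: [0.598, 0.377, 0.598, -0.378]
contact_force: [-0.6, 0.5, 0.9]
width: 0.0516
```

```bash
python3 - <<'E'
from h import *
c=grab('wrist','w1'); s=manip.get_state();print(s['position'],s['ee_rot'],s['clock'])
E
```

```text
[0.5134474  0.28136262 0.16083903] [ 0.59778699  0.3767055   0.5987325  -0.37717778] 1.3667
```

View pics/w1.png

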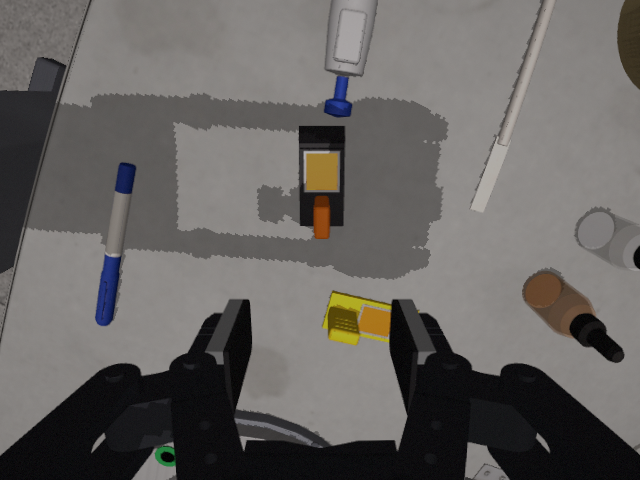

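The wrist view shows the black carrier with its orange tab. Its corners are at (300,127), (344,127), (343,226) and (300,226), and it is already well aligned with the tool.

```bash
python3 - <<'E'
from h import *
c=load('w1');im=c[0].astype(int)
P=px2w(c,[(300,127),(344,127),(343,226),(300,226)],[.002,.002,.004,.004]);print(P)
y=(P[0]+P[1]-P[2]-P[3]);ang=np.arctan2(y[1],y[0]);print(np.degrees(ang),np.linalg.norm(y)/2)
ctr=P.mean(0)[:2];u=np.array([np.cos(ang),np.sin(ang)]);print('ctr',ctr,'tab',ctr-.024*u)
m=((im[:,:,0]>120)&(im[:,:,1]<110)&(im[:,:,2]<60)); m[:,:290]=0;m[:190]=0;m[245:]=0;m[:,350:]=0
ys,xs=np.nonzero(m);print(xs.min(),xs.max(),ys.min(),ys.max())
r=ys>ys.max()-8; xb=xs[r];print('tab end top',px2w(c,[(xb.min(),ys.max()),(xb.max()+1,ys.max())],.04))
E
```

```text
[[0.47570417 0.33022712 0.002     ]
 [0.50329233 0.34335937 0.002     ]
 [0.5339889  0.27939923 0.004     ]
 [0.50543379 0.2658043  0.004     ]]
115.20502793777395 0.07097448180161534
ctr [0.5046048  0.30469751] tab [0.51482541 0.28298255]
314 328 207 238
tab end top [[0.5143139  0.27238742 0.04      ]
 [0.52315728 0.27659788 0.04      ]]
```

Call:
step_arm:
  increments:
    - {"grip":0.6,"delta_pos":[0.001,0.002,-0.035],"twist":0}
    - {"grip":0.5,"delta_pos":[0,0,-0.035],"twist":0}
    - {"grip":0.5,"delta_pos":[0,0,-0.035],"twist":0}
    - {"grip":0.5,"delta_pos":[0,0,-0.025],"twist":0}
    - {"grip":0.5,"delta_pos":[0,0,-0.015],"twist":0}
    - {"grip":0.5,"delta_pos":[0,0,0],"twist":0}

```text
clock: 1.87
position: [0.5102, 0.2839, 0.0127]
ee_rot: [0.597, 0.373, 0.601, -0.378]
contact_force: [-0.7, -0.5, -0.0]
width: 0.0429
```

Call:
step_arm:
  increments:
    - {"grip":0.05,"delta_pos":[0,0,0],"twist":0}
    - {"grip":0.05,"delta_pos":[0,0,0],"twist":0}
    - {"grip":0.05,"delta_pos":[0,0,0],"twist":0}
    - {"grip":0.05,"delta_pos":[0,0,0],"twist":0}
    - {"grip":0.05,"delta_pos":[0,0,0],"twist":0}
    - {"grip":0.05,"delta_pos":[0,0,0],"twist":0}
  force: 50

```text
clock: 2.37
position: [0.5156, 0.2847, 0.0181]
ee_rot: [0.599, 0.378, 0.598, -0.375]
contact_force: [-0.8, 1.7, 5.4]
width: 0.0092
```

```bash
python3 - <<'E'
from h import *
c=grab('wrist','w2')
s=manip.get_state();print(s['position'],s['ee_rot'],s['contact_force'],s['moment'],s['width'])
cv2.imwrite('pics/w2c.png',c[0][150:480,150:490,::-1])
E
```

```text
[0.51558037 0.28473838 0.01806925] [ 0.59904346  0.37762682  0.59805735 -0.37532962] [-0.87664327  1.210792    7.04757301] [0.19639776 0.17470819 0.05950725] 0.008984392652902377
```

Call:
step_arm:
  increments:
    - {"grip":0.05,"delta_pos":[0,0,0.02],"twist":0}
    - {"grip":0.05,"delta_pos":[0,0,0.03],"twist":0}
    - {"grip":0.05,"delta_pos":[0,0,0.04],"twist":0}
    - {"grip":0.05,"delta_pos":[0,0,0.04],"twist":0}
    - {"grip":0.05,"delta_pos":[0,0,0.02],"twist":0}
    - {"grip":0.05,"delta_pos":[0,0,0],"twist":0}

```text
clock: 2.92
position: [0.5179, 0.285, 0.1727]
ee_rot: [0.601, 0.38, 0.596, -0.373]
contact_force: [1.4, 0.0, 1.0]
width: 0.0089
```

```bash
python3 - <<'E'
from h import *
c=grab('wrist','w3')
s=manip.get_state();print(s['position'],s['ee_rot'],s['contact_force'],s['moment'],s['width'],s['clock'])
a=cv2.imread('pics/w2c.png');o=np.hstack([a,c[0][150:480,150:490,::-1]])
cv2.imwrite('pics/w23.png',o)
E
```

```text
[0.51624998 0.28437996 0.16962813] [ 0.60006377  0.37838749  0.59710472 -0.37444937] [-0.65315432 -0.84528993 -1.05434606] [0.00077743 0.03633081 0.02553828] 0.009014999266776359 2.9667
```

View pics/w23.png

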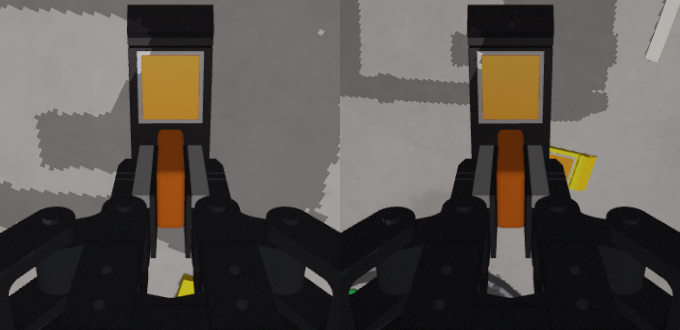

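The carrier is firmly held by its tab and square in the jaws. I'll measure its pose relative to the tool, then work out the moves.

```bash
python3 - <<'E'
from h import *
c=load('w3')
s=manip.get_state();p=s['position'];q=s['ee_rot'];M=R.from_quat([q[1],q[2],q[3],q[0]]).as_matrix()
ya=np.degrees(np.arctan2(M[1,1],M[0,1]));print('tool y deg',ya,'tilt',M[:,0])
z0=p[2]-.018
W=px2w(c,[(278,155),(363,155),(287,202),(354,202),(287,274),(353,273)],[z0+1e-3,z0+1e-3]+[z0+.004]*4)
print(((W-p)@M).round(4))  # tool coords
a=np.radians(9.44);seat=np.array([.5697+.02*np.cos(a),-.0239+.02*np.sin(a)]);u=np.array([-np.sin(a),np.cos(a)])
for o in (-.2,-.090,-.066,-.03,0): print(o,(seat+(o-.024)*u).round(4))
print('knob',.5697-.105*np.cos(a),-.0239-.105*np.sin(a))
E
```

```text
tool y deg 25.672820590348852 tilt [ 0.00650723  0.00248691 -0.99997574]
[[ 0.0169 -0.0138 -0.058 ]
 [ 0.0171  0.0187 -0.0579]
 [ 0.0139 -0.0105 -0.0403]
 [ 0.0141  0.0154 -0.0402]
 [ 0.0139 -0.0112 -0.0103]
 [ 0.0141  0.0157 -0.0105]]
-0.2 [ 0.6262 -0.2416]
-0.09 [ 0.6081 -0.1331]
-0.066 [ 0.6042 -0.1094]
-0.03 [ 0.5983 -0.0739]
0 [ 0.5934 -0.0443]
knob 0.46612192069290764 -0.04112154136695345
```

Call:
step_arm:
  increments:
    - {"grip":0.05,"delta_pos":[0.007,-0.036,0],"twist":-2}
    - {"grip":0.05,"delta_pos":[0.007,-0.036,0],"twist":-2}
    - {"grip":0.05,"delta_pos":[0.007,-0.036,0],"twist":-2}
    - {"grip":0.05,"delta_pos":[0.007,-0.036,0],"twist":-2}
    - {"grip":0.05,"delta_pos":[0.007,-0.036,0],"twist":-2}
    - {"grip":0.05,"delta_pos":[0.008,-0.036,0],"twist":-2}
    - {"grip":0.05,"delta_pos":[0.008,-0.036,0],"twist":-2}
    - {"grip":0.05,"delta_pos":[0.008,-0.036,0],"twist":-2.2}
    - {"grip":0.05,"delta_pos":[0.008,-0.036,0],"twist":0}
    - {"grip":0.05,"delta_pos":[0.008,-0.036,0],"twist":0}

```text
clock: 3.8
position: [0.5882, -0.0778, 0.1642]
ee_rot: [0.538, 0.456, 0.541, -0.458]
contact_force: [0.4, 0.2, -0.4]
width: 0.0089
```

Call:
step_arm:
  increments:
    - {"grip":0.05,"delta_pos":[0.008,-0.03,-0.02],"twist":0}
    - {"grip":0.05,"delta_pos":[0.007,-0.017,-0.03],"twist":0}
    - {"grip":0.05,"delta_pos":[0,0,-0.03],"twist":0}
    - {"grip":0.05,"delta_pos":[0,0,-0.02],"twist":0}
    - {"grip":0.05,"delta_pos":[0,0,0],"twist":0}
    - {"grip":0.05,"delta_pos":[0,0,0],"twist":0}

```text
clock: 4.3
position: [0.6025, -0.1227, 0.0638]
ee_rot: [0.538, 0.456, 0.541, -0.458]
contact_force: [0.5, 0.7, -1.1]
width: 0.0088
```

```bash
python3 - <<'E'
from h import *
c=grab('wrist','w4')
s=manip.get_state();print(s['position'],s['ee_rot'],s['contact_force'],s['moment'],s['width'],s['clock'])
q=s['ee_rot'];M=R.from_quat([q[1],q[2],q[3],q[0]]).as_matrix();print(np.degrees(np.arctan2(M[1,1],M[0,1])))
E
```

```text
[ 0.60409624 -0.12297972  0.06573372] [ 0.53908934  0.45675107  0.54014029 -0.45717568] [-0.72591745  0.69656066  0.3200338 ] [-0.02173834 -0.05945595 -0.02320009] 0.008399444134154646 4.35
9.482007353828488
```

View pics/w4.png

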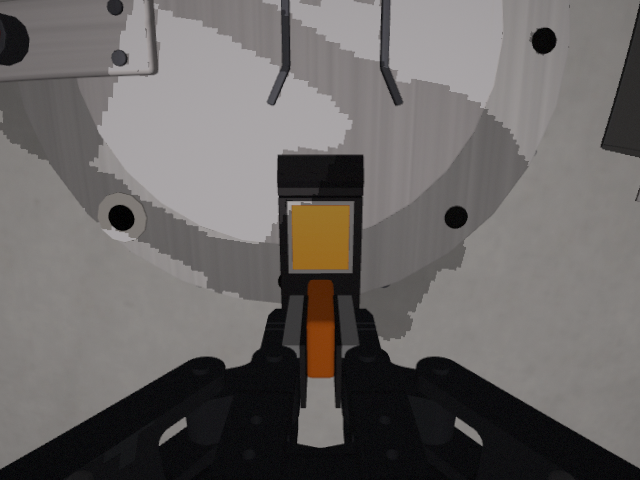

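The channel mouth corners are at (271,103) and (400,103), and the rails at x≈288 and 384. The carrier nose spans 278–363 at row 155, so it sits left of the channel line. I'll compute the lateral offset.

```bash
python3 - <<'E'
from h import *
c=load('w4')
p=np.array([ 0.60409624,-0.12297972,0.06573372]);q=[ 0.53908934,0.45675107,0.54014029,-0.45717568];M=R.from_quat([q[1],q[2],q[3],q[0]]).as_matrix()
z0=p[2]-.018
W=px2w(c,[(278,155),(363,155),(281,197),(361,197),(271,103),(401,103),(289,66),(382,66),(289,2),(383,2)],[z0+1e-3]*2+[z0+.004]*2+[.0385]*6)
T=((W-p)@M);print(T.round(4))
for i in (0,2,4,6,8): print('mid',((T[i]+T[i+1])/2).round(4),'w',(T[i+1]-T[i])[1])
for z in (.032,.0385): 
  h=px2w(c,[(122,217),(456,217),(543,41)],.026)
print(h)
E
```

```text
[[ 0.0171 -0.0169 -0.0593]
 [ 0.017   0.0146 -0.0593]
 [ 0.0141 -0.0159 -0.044 ]
 [ 0.014   0.014  -0.0441]
 [ 0.0273 -0.0202 -0.0781]
 [ 0.0272  0.0298 -0.0782]
 [ 0.0273 -0.013  -0.0916]
 [ 0.0273  0.022  -0.0917]
 [ 0.0273 -0.0127 -0.1143]
 [ 0.0273  0.0217 -0.1143]]
mid [ 0.017  -0.0011 -0.0593] w 0.031586615211066774
mid [ 0.014 -0.001 -0.044] w 0.02996069019712079
mid [ 0.0273  0.0048 -0.0782] w 0.049952878024655714
mid [ 0.0273  0.0045 -0.0917] w 0.03502329898130859
mid [ 0.0273  0.0045 -0.1143] w 0.03439926559947855
[[ 0.50937341 -0.10863081  0.026     ]
 [ 0.65742664 -0.08391882  0.026     ]
 [ 0.67535763 -0.00533963  0.026     ]]
```

Call:
step_arm:
  increments:
    - {"grip":0.05,"delta_pos":[0.0054,0.0009,0],"twist":0}
    - {"grip":0.05,"delta_pos":[0,0,-0.006],"twist":0}
    - {"grip":0.05,"delta_pos":[0,0,-0.005],"twist":0}
    - {"grip":0.05,"delta_pos":[-0.002,0.012,0],"twist":0}
    - {"grip":0.05,"delta_pos":[-0.002,0.012,0],"twist":0}
    - {"grip":0.05,"delta_pos":[0,0,0],"twist":0}
    - {"grip":0.05,"delta_pos":[0,0,0],"twist":0}
    - {"grip":0.05,"delta_pos":[0,0,0],"twist":0}

```text
clock: 5.02
position: [0.6061, -0.0979, 0.0557]
ee_rot: [0.54, 0.457, 0.54, -0.457]
contact_force: [-0.1, -0.1, -0.4]
width: 0.009
```

```bash
python3 - <<'E'
from h import *
c=grab('wrist','w5')
s=manip.get_state();print(s['position'],s['contact_force'],s['moment'],s['width'],s['clock'])
cv2.imwrite('pics/w5c.png',cv2.resize(c[0][0:240,200:440,::-1],None,fx=2.5,fy=2.5,interpolation=cv2.INTER_CUBIC))
E
```

```text
[ 0.60620758 -0.09815368  0.05564613] [ 0.10718281 -0.6310558  -0.18803368] [-0.05857668 -0.02067475  0.00557408] 0.008824673215650492 5.0667
```

View pics/w5c.png

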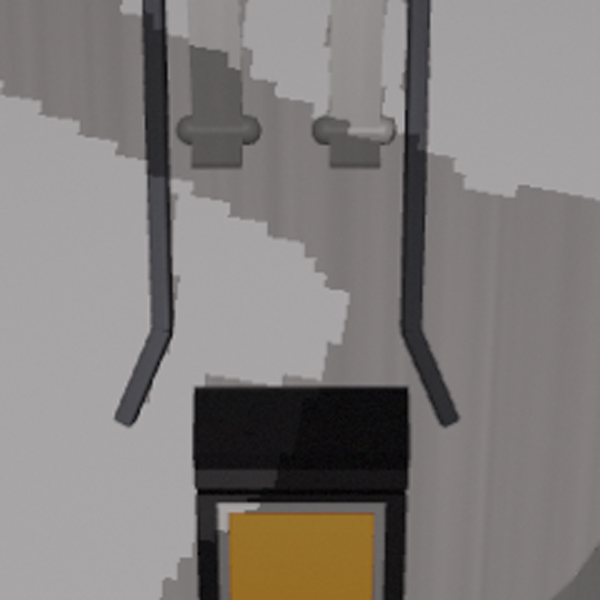

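In the crop, the carrier nose (194–408, mid 301) sits about 2 mm right of the channel mid (287), and it is parallel to it. I'll shift back 2 mm, lower, and slide in.

Call:
step_arm:
  increments:
    - {"grip":0.05,"delta_pos":[-0.0021,-0.0003,0],"twist":0}
    - {"grip":0.05,"delta_pos":[0,0,-0.002],"twist":0}
    - {"grip":0.05,"delta_pos":[-0.0013,0.008,-0.001],"twist":0}
    - {"grip":0.05,"delta_pos":[-0.0013,0.008,0],"twist":0}
    - {"grip":0.05,"delta_pos":[0,0,0],"twist":0}
    - {"grip":0.05,"delta_pos":[0,0,0],"twist":0}

```text
clock: 5.57
position: [0.601, -0.0817, 0.0523]
ee_rot: [0.54, 0.457, 0.54, -0.457]
contact_force: [0.5, -0.2, -0.4]
width: 0.0089
```

```bash
python3 - <<'E'
from h import *
c=grab('wrist','w6')
s=manip.get_state();print(s['position'],s['contact_force'],s['moment'],s['width'],s['clock'])
cv2.imwrite('pics/w6c.png',cv2.resize(c[0][0:240,200:440,::-1],None,fx=2.5,fy=2.5,interpolation=cv2.INTER_CUBIC))
E
```

```text
[ 0.60116664 -0.08207688  0.05228216] [ 0.44095263 -0.6203354  -0.81595594] [-0.00029568 -0.02971517  0.0225749 ] 0.009116356865526252 5.6167
```

View pics/w6c.png

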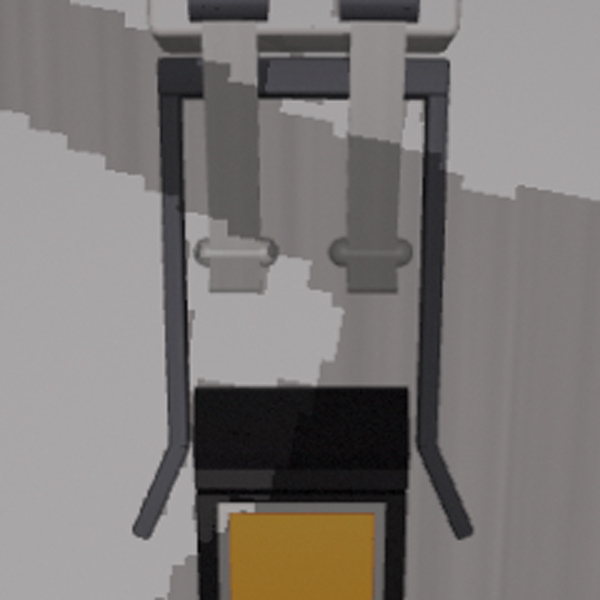

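The carrier nose (194–408) is now between the rails (inner edges 189 and 418), nearly centred. I'll lower gently to find the floor.

Call:
step_arm:
  increments:
    - {"grip":0.05,"delta_pos":[0.0004,0,-0.0007],"twist":0}
    - {"grip":0.05,"delta_pos":[0,0,-0.0005],"twist":0}
    - {"grip":0.05,"delta_pos":[0,0,0],"twist":0}
    - {"grip":0.05,"delta_pos":[0,0,0],"twist":0}

```text
clock: 5.95
position: [0.6017, -0.0823, 0.0521]
ee_rot: [0.54, 0.457, 0.54, -0.457]
contact_force: [-1.6, 2.2, 6.0]
width: 0.009
```

Call:
step_arm:
  increments:
    - {"grip":0.05,"delta_pos":[-0.0008,0.005,0.0004],"twist":0}
    - {"grip":0.05,"delta_pos":[-0.0008,0.005,0],"twist":0}
    - {"grip":0.05,"delta_pos":[-0.0008,0.005,0],"twist":0}
    - {"grip":0.05,"delta_pos":[-0.0004,0.003,0],"twist":0}
    - {"grip":0.05,"delta_pos":[0,0,0],"twist":0}
    - {"grip":0.05,"delta_pos":[0,0,0],"twist":0}

```text
clock: 6.45
position: [0.5993, -0.064, 0.0521]
ee_rot: [0.54, 0.457, 0.539, -0.457]
contact_force: [-0.1, -0.1, 5.6]
width: 0.0085
```

Call:
step_arm:
  increments:
    - {"grip":0.05,"delta_pos":[-0.0005,0.003,0],"twist":0}
    - {"grip":0.05,"delta_pos":[-0.0005,0.003,0],"twist":0}
    - {"grip":0.05,"delta_pos":[-0.0005,0.003,0],"twist":0}
    - {"grip":0.05,"delta_pos":[-0.0005,0.003,0],"twist":0}
    - {"grip":0.05,"delta_pos":[0,0,0],"twist":0}
  force: 80

```text
clock: 6.87
position: [0.5982, -0.0565, 0.0526]
ee_rot: [0.543, 0.455, 0.538, -0.458]
contact_force: [-1.1, -12.9, 5.9]
width: 0.0081
```

Call:
step_arm:
  increments:
    - {"grip":0.05,"delta_pos":[-0.0004,0.002,0],"twist":0}
    - {"grip":0.05,"delta_pos":[-0.0004,0.002,0],"twist":0}
    - {"grip":0.05,"delta_pos":[0,0,0],"twist":0}
    - {"grip":0.05,"delta_pos":[0,0,0],"twist":0}

```text
clock: 7.2
position: [0.5968, -0.05, 0.0521]
ee_rot: [0.541, 0.457, 0.539, -0.457]
contact_force: [-1.3, -4.3, 4.9]
width: 0.0083
```

Call:
step_arm:
  increments:
    - {"grip":0.05,"delta_pos":[-0.0004,0.002,0],"twist":0}
    - {"grip":0.05,"delta_pos":[-0.0004,0.002,0],"twist":0}
    - {"grip":0.05,"delta_pos":[-0.0003,0.002,0],"twist":0}
    - {"grip":0.05,"delta_pos":[0,0,0],"twist":0}
    - {"grip":0.05,"delta_pos":[0,0,0],"twist":0}

```text
clock: 7.62
position: [0.5958, -0.0442, 0.0521]
ee_rot: [0.541, 0.456, 0.539, -0.457]
contact_force: [0.6, -5.1, 4.9]
width: 0.008
```

Call:
step_arm:
  increments:
    - {"grip":0.05,"delta_pos":[-0.0003,0.0015,0],"twist":0}
    - {"grip":0.05,"delta_pos":[-0.0003,0.0015,0],"twist":0}
    - {"grip":0.05,"delta_pos":[0,0,0],"twist":0}
    - {"grip":0.05,"delta_pos":[0,0,0],"twist":0}

```text
clock: 7.95
position: [0.5953, -0.0415, 0.0522]
ee_rot: [0.541, 0.456, 0.539, -0.457]
contact_force: [0.1, -6.2, 5.5]
width: 0.0082
```

```bash
python3 - <<'E'
from h import *
c=grab('wrist','w7')
s=manip.get_state();print(s['position'],s['contact_force'],s['moment'],s['width'],s['clock'])
cv2.imwrite('pics/w7c.png',cv2.resize(c[0][30:240,200:440,::-1],None,fx=2.8,fy=2.8,interpolation=cv2.INTER_CUBIC))
E
```

```text
[ 0.59531382 -0.04150697  0.05218402] [ 0.52526095 -7.00692938  5.65883326] [-0.97434182  0.02064911  0.05628263] 0.008190303443839957 8.0
```

View pics/w7c.png

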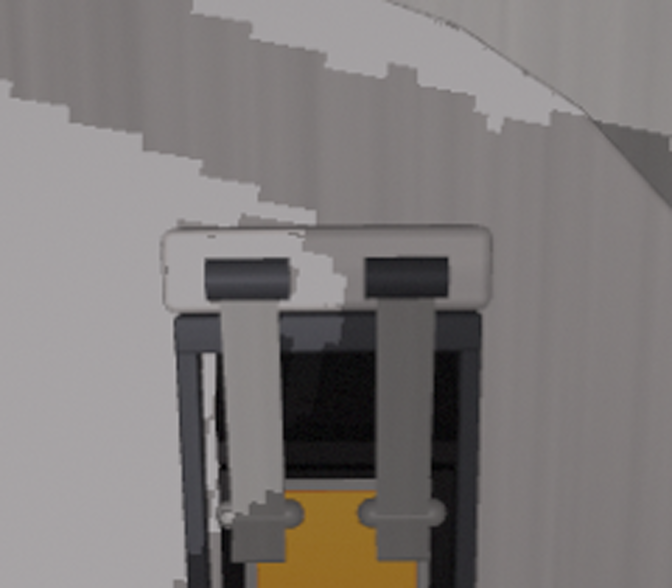

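The clips lie behind the ridge (ridge rows 445–470, clip tips at row 512), so the carrier is about home. I'll nudge it further to feel the stop.

Call:
step_arm:
  increments:
    - {"grip":0.05,"delta_pos":[-0.0002,0.001,0],"twist":0}
    - {"grip":0.05,"delta_pos":[-0.0002,0.001,0],"twist":0}
    - {"grip":0.05,"delta_pos":[0,0,0],"twist":0}
    - {"grip":0.05,"delta_pos":[0,0,0],"twist":0}

```text
clock: 8.33
position: [0.5954, -0.0413, 0.0524]
ee_rot: [0.543, 0.455, 0.538, -0.457]
contact_force: [0.1, -9.7, 4.8]
width: 0.0084
```

Call:
step_arm:
  increments:
    - {"grip":0.05,"delta_pos":[0.0002,-0.001,0],"twist":0}
    - {"grip":0.35,"delta_pos":[0,0,0],"twist":0}
    - {"grip":0.35,"delta_pos":[0,0,0],"twist":0}
    - {"grip":0.35,"delta_pos":[0,0,0],"twist":0}
    - {"grip":0.35,"delta_pos":[0,0,0],"twist":0}
    - {"grip":0.35,"delta_pos":[0,0,0.02],"twist":0}
    - {"grip":0.35,"delta_pos":[0,0,0.04],"twist":0}
    - {"grip":0.35,"delta_pos":[0,0,0.04],"twist":0}
    - {"grip":0.35,"delta_pos":[0,0,0],"twist":0}
    - {"grip":0.35,"delta_pos":[0,0,0],"twist":0}

```text
clock: 9.17
position: [0.5959, -0.0383, 0.1542]
ee_rot: [0.541, 0.458, 0.538, -0.456]
contact_force: [0.8, 0.4, -0.6]
width: 0.0302
```

```bash
python3 - <<'E'
from h import *
c=grab('wrist','w8')
s=manip.get_state();print(s['position'],s['contact_force'],s['moment'],s['width'],s['clock'])
cv2.imwrite('pics/w8c.png',c[0][60:420,60:580,::-1])
E
```

```text
[ 0.5942043  -0.03809376  0.15199336] [-0.31738879 -0.28845726  0.09426403] [-0.05195544  0.03405542  0.05668181] 0.03005966300181161 9.2167
```

View pics/w8c.png

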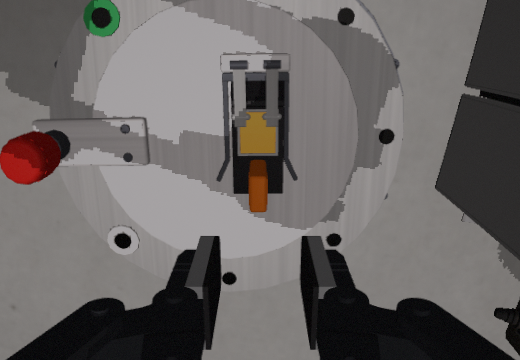

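The carrier is home with both clips over it, between ridge and tip. The red knob is at crop (30,158), green collar at (101,17) and white at (123,240). Now to the knob, turning +90° so the jaws lie tangentially.

Call:
step_arm:
  increments:
    - {"grip":0.7,"delta_pos":[-0.013,0,0],"twist":7}
    - {"grip":0.7,"delta_pos":[-0.013,0,0],"twist":7}
    - {"grip":0.7,"delta_pos":[-0.013,0,0],"twist":7}
    - {"grip":0.7,"delta_pos":[-0.013,0,0],"twist":7}
    - {"grip":0.7,"delta_pos":[-0.013,0,0],"twist":7}
    - {"grip":0.7,"delta_pos":[-0.013,0,0],"twist":7}
    - {"grip":0.7,"delta_pos":[-0.013,0,0],"twist":7}
    - {"grip":0.7,"delta_pos":[-0.013,0,0],"twist":7}
    - {"grip":0.7,"delta_pos":[-0.013,-0.002,0],"twist":7}
    - {"grip":0.7,"delta_pos":[-0.01,-0.001,0],"twist":7}

```text
clock: 10.05
position: [0.4643, -0.0409, 0.1493]
ee_rot: [0.702, 0.063, 0.706, -0.062]
contact_force: [-0.5, -0.5, 0.1]
width: 0.0603
```

Call:
step_arm:
  increments:
    - {"grip":0.7,"delta_pos":[0,0,0],"twist":7}
    - {"grip":0.7,"delta_pos":[0,0,0],"twist":7}
    - {"grip":0.7,"delta_pos":[0,0,0],"twist":6}
    - {"grip":0.7,"delta_pos":[0,0,0],"twist":0}
    - {"grip":0.7,"delta_pos":[0,0,0],"twist":0}

```text
clock: 10.47
position: [0.466, -0.0411, 0.15]
ee_rot: [0.704, -0.057, 0.706, 0.058]
contact_force: [0.1, 0.7, -0.4]
width: 0.0597
```

```bash
python3 - <<'E'
from h import *
s=manip.get_state();p=s['position'];q=s['ee_rot'];M=R.from_quat([q[1],q[2],q[3],q[0]]).as_matrix()
c=grab('wrist','w9');im=c[0].astype(int)
print(p,np.degrees(np.arctan2(M[1,1],M[0,1])),s['clock'])
m=((im[:,:,0]>80)&(im[:,:,1]<im[:,:,0]*.35)&(im[:,:,2]<im[:,:,0]*.35)).astype(np.uint8)
n,l,st,ce=cv2.connectedComponentsWithStats(m);i=1+np.argmax(st[1:,4]);print(st[i],ce[i])
g=((im[:,:,1]>70)&(im[:,:,0]<im[:,:,1]*.6)&(im[:,:,2]<im[:,:,1]*.75)).astype(np.uint8)
n2,l2,st2,ce2=cv2.connectedComponentsWithStats(g)
for k in range(1,n2):
  if st2[k,4]>60: print('green',st2[k],ce2[k],px2w(c,[ce2[k]],.027))
# fit: project knob silhouette model vs mask
from scipy.optimize import minimize
def sil(xy):
  t=np.linspace(0,2*np.pi,60);P=np.concatenate([np.c_[xy[0]+.013*np.cos(t),xy[1]+.013*np.sin(t),0*t+z] for z in (.060,.087)])
  h=cv2.convexHull(w2px(c,P).astype(np.float32)); o=np.zeros_like(m);cv2.fillConvexPoly(o,h.astype(np.int32),1);return o
mk=(l==i)
r=minimize(lambda v:float((sil(v)!=mk).sum()),px2w(c,[ce[i]],.075)[0,:2],method='Nelder-Mead',options=dict(initial_simplex=px2w(c,[ce[i]],.075)[0,:2]+np.array([[0,0],[.004,0],[0,.004]])))
print('knob',r.x,r.fun,mk.sum())
o=c[0].copy();e=sil(r.x);o[(cv2.dilate(e,np.ones((3,3),np.uint8))-e)>0]=[0,255,0];cv2.imwrite('pics/w9o.png',o[:,:,::-1])
E
```

```text
[ 0.46595727 -0.04108908  0.15001436] 99.3329603719384 10.4667
[ 294  238   50   45 1681] [318.90660321 259.17311124]
green [414 258  33  31 519] [430.11753372 272.49518304] [[0.4860606  0.03869869 0.027     ]]
knob [ 0.46801841 -0.04076835] 843.0 1681
```

```bash
python3 - <<'E'
from h import *
c=load('w9')
print(px2w(c,[(319,260.5),(319,260.5)],[.087,.076]), w2px(c,[[.466,-.041,.087],[.466,-.041,.06]]))
cv2.imwrite('pics/w9c.png',cv2.imread('pics/w9o.png')[180:480,140:500])
E
```

```text
[[ 0.46748708 -0.04091012  0.087     ]
 [ 0.47152817 -0.04025932  0.076     ]] [[319.29009627 257.81673034]
 [319.29080118 241.80900071]]
```

View pics/w9c.png

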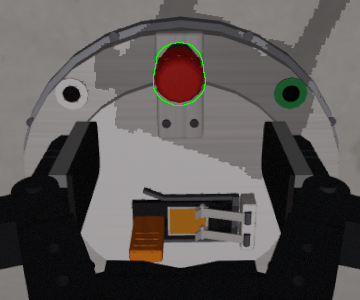

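The outline fits the knob at (0.468,-0.041), centred in image x, and the carrier is still home. I'll descend and grip.

Call:
step_arm:
  increments:
    - {"grip":0.7,"delta_pos":[0.0015,0,-0.03],"twist":0}
    - {"grip":0.6,"delta_pos":[0,0,-0.03],"twist":0}
    - {"grip":0.6,"delta_pos":[0,0,-0.025],"twist":0}
    - {"grip":0.6,"delta_pos":[0,0,-0.007],"twist":0}
    - {"grip":0.6,"delta_pos":[0,0,0],"twist":0}
    - {"grip":0.2,"delta_pos":[0,0,0],"twist":0}
    - {"grip":0.2,"delta_pos":[0,0,0],"twist":0}
    - {"grip":0.2,"delta_pos":[0,0,0],"twist":0}
    - {"grip":0.2,"delta_pos":[0,0,0],"twist":0}
    - {"grip":0.2,"delta_pos":[0,0,0],"twist":0}
  force: 50

```text
clock: 11.35
position: [0.4699, -0.0413, 0.061]
ee_rot: [0.706, -0.058, 0.704, 0.058]
contact_force: [-0.6, 2.8, 6.2]
width: 0.0238
```

Call:
step_arm:
  increments:
    - {"grip":0.1,"delta_pos":[0,0,0],"twist":0}
    - {"grip":0.1,"delta_pos":[0,0,0.003],"twist":0}
    - {"grip":0.1,"delta_pos":[0,0,0.003],"twist":0}
    - {"grip":0.1,"delta_pos":[0,0,0.003],"twist":0}
    - {"grip":0.1,"delta_pos":[0,0,0.003],"twist":0}
    - {"grip":0.1,"delta_pos":[0,0,0.001],"twist":0}
    - {"grip":0.1,"delta_pos":[0,0,0],"twist":0}
    - {"grip":0.1,"delta_pos":[0,0,0],"twist":0}
  force: 70

```text
clock: 12.02
position: [0.4698, -0.0416, 0.0725]
ee_rot: [0.705, -0.059, 0.704, 0.058]
contact_force: [5.0, 1.9, -9.3]
width: 0.0236
```

Call:
step_arm:
  increments:
    - {"grip":0.1,"delta_pos":[-0.001,0.0082,0],"twist":-4.5}
    - {"grip":0.1,"delta_pos":[-0.0004,0.0082,0],"twist":-4.5}
    - {"grip":0.1,"delta_pos":[0.0003,0.0082,0],"twist":-4.5}
    - {"grip":0.1,"delta_pos":[0.0009,0.0082,0],"twist":-4.5}
    - {"grip":0.1,"delta_pos":[0.0015,0.0081,0],"twist":-4.5}
    - {"grip":0.1,"delta_pos":[0.0022,0.008,0],"twist":-4.5}
    - {"grip":0.1,"delta_pos":[0.0028,0.0078,0],"twist":-4.5}
    - {"grip":0.1,"delta_pos":[0.0034,0.0075,0],"twist":-4.5}
    - {"grip":0.1,"delta_pos":[0.004,0.0072,0],"twist":-4.5}
    - {"grip":0.1,"delta_pos":[0.0045,0.0069,0],"twist":-4.5}

```text
clock: 12.85
position: [0.4866, 0.0358, 0.072]
ee_rot: [0.673, 0.216, 0.673, -0.218]
contact_force: [2.4, -3.0, -8.8]
width: 0.0233
```

Call:
step_arm:
  increments:
    - {"grip":0.1,"delta_pos":[0,0,0],"twist":0}
    - {"grip":0.1,"delta_pos":[0,0,0],"twist":0}
    - {"grip":0.1,"delta_pos":[0,0,-0.002],"twist":0}
    - {"grip":0.1,"delta_pos":[0,0,-0.003],"twist":0}
    - {"grip":0.1,"delta_pos":[0,0,-0.003],"twist":0}
    - {"grip":0.1,"delta_pos":[0,0,0],"twist":0}
    - {"grip":0.1,"delta_pos":[0,0,0],"twist":0}

```text
clock: 13.43
position: [0.4869, 0.0362, 0.0645]
ee_rot: [0.673, 0.215, 0.673, -0.216]
contact_force: [2.3, -3.7, -5.8]
width: 0.0239
```

```bash
python3 - <<'E'
from h import *
s=manip.get_state();q=s['ee_rot'];M=R.from_quat([q[1],q[2],q[3],q[0]]).as_matrix()
print(s['position'],np.degrees(np.arctan2(M[1,1],M[0,1])),M[:,0],s['contact_force'],s['moment'],s['width'])
E
```

```text
[0.48685272 0.03624332 0.06452158] 54.486597105963874 [-5.85566764e-06 -5.25229068e-04 -9.99999862e-01] [ 2.3035201  -3.66414021 -5.75871045] [-0.77778216 -0.34875224 -0.21746549] 0.023865190223555308
```

At 3.5 mm of lift the spring still pulls, so the pin is entering the hole. I'll lower the rest and release.

Call:
step_arm:
  increments:
    - {"grip":0.1,"delta_pos":[0,0,-0.002],"twist":0}
    - {"grip":0.1,"delta_pos":[0,0,-0.002],"twist":0}
    - {"grip":0.1,"delta_pos":[0,0,0],"twist":0}
    - {"grip":0.1,"delta_pos":[0,0,0],"twist":0}

```text
clock: 13.77
position: [0.4872, 0.0366, 0.0612]
ee_rot: [0.674, 0.216, 0.673, -0.216]
contact_force: [0.3, -3.2, 1.5]
width: 0.0234
```

Call:
step_arm:
  increments:
    - {"grip":0.6,"delta_pos":[0,0,0],"twist":0}
    - {"grip":0.6,"delta_pos":[0,0,0],"twist":0}
    - {"grip":0.6,"delta_pos":[0,0,0],"twist":0}
    - {"grip":0.6,"delta_pos":[0,0,0],"twist":0}
    - {"grip":0.6,"delta_pos":[0,0,0.02],"twist":0}
    - {"grip":0.6,"delta_pos":[0,0,0.035],"twist":0}
    - {"grip":0.6,"delta_pos":[0,0,0.035],"twist":0}
    - {"grip":0.6,"delta_pos":[0,0,0],"twist":0}
    - {"grip":0.6,"delta_pos":[0,0,0],"twist":0}
    - {"grip":0.6,"delta_pos":[0,0,0],"twist":0}

```text
clock: 14.6
position: [0.4861, 0.0371, 0.1501]
ee_rot: [0.673, 0.216, 0.674, -0.216]
contact_force: [-0.4, 0.5, 0.4]
width: 0.0511
```

```bash
python3 - <<'E'
from h import *
c=grab('wrist','w10');s=manip.get_state();print(s['position'],s['contact_force'],s['clock'])
# predicted knob silhouettes: seated vs lifted 8mm
t=np.linspace(0,2*np.pi,60);o=c[0].copy()
P0=np.array([.5716,-.0238])+.105*np.array([np.cos(np.radians(144.44)),np.sin(np.radians(144.44))])
for dz,col in ((0,(0,255,0)),(.008,(255,255,0))):
  p=np.c_[P0[0]+.013*np.cos(t),P0[1]+.013*np.sin(t),0*t+.087+dz]
  cv2.polylines(o,[np.round(w2px(c,p)).astype(np.int32)],True,col,1)
cv2.imwrite('pics/w10o.png',o[:,:,::-1])
E
```

```text
[0.48565601 0.03702213 0.14944917] [-0.1689653   1.08803022  0.27310658] 14.65
```

View pics/w10o.png

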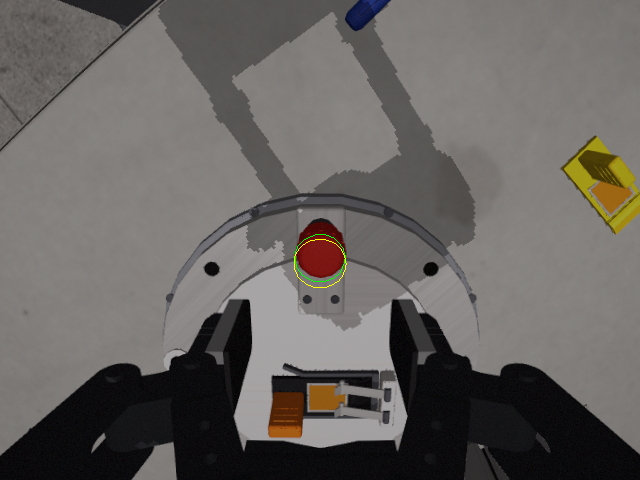

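```bash
python3 -c "
from rig import manip
print(manip.sign_off())"
```

```text
the job is handed in; nothing more can be done
None
```

I loaded the orange-tabbed carrier, turned the stage to the green-collared hole and locked it there. I handed the job in at 14.7 s of the 48 s allowed. The hand-in gives no verdict, so the checks below are my own.

- **Carrier:** I slid it under the clips until it stopped moving. Resistance peaked at about 13 N over the ridge, then rose to about 10 N against the stop with no further motion. The pictures show both clip tips behind the ridge, before and after the stage was turned.
- **Stage:** I lifted the plunger about 11.5 mm, with about 9 N of spring pull, and turned the stage −45°. I lowered it to its original seated height to within 1 mm. The spring was still pulling at 3.5 mm of lift, so the pin went into the hole rather than resting on the ring.
- **Clear at the end:** The gripper was open and well above the knob. I never went near the blue carrier, but I did not check it in a final picture.

**What disagreed:**
- The cameras differed from the robot's own position by about 2 mm. I overshot the first sideways correction at the channel by about 2 mm and corrected it after another look.
- The last overlay could not clearly tell a seated plunger from one lifted 8 mm, so that check rests on the height and force readings.

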